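# Pin the swivel dish holder for polishing

### The job

Lock the swivel dish holder for polishing: swing its arm round until the hole in the arm lies over the hole in the fixed lug, and drive the plain steel lock pin from the wooden block down through both holes until its collar rests on the arm, then let go. Leave the two polishing bobs standing in the block.

Things in the scene. Friction and masses are not known exactly. Their poses are not given: they have to be found in the camera images.
- jig: Fixed dark-steel base of the swivel dish holder: a round plate 144 mm across, 10 mm thick, with a foot reaching along its own +y that carries the lug. Origin: on the table, under the arm's vertical pivot axis; z up, +y from the pivot to the lug. A brass dish 128 mm across, rim 86 mm above the table, is fixed on the arm over the pivot and turns with it.
- swing_arm (a joint): Angle of the arm about the pivot, rad, growing counter-clockwise from above; 0: arm along the base's +y, its hole exactly over the lug's. Starts 0.3 to 0.75 rad clockwise of that (negative). Travel -1.0 to 0.5, no stop or click at 0; friction (0.25 N m, some 1.6 N at the handle) holds it where it is left.
- swing_hole (a point): Centre of the upper mouth of the arm's vertical through hole, 15 mm in diameter, 100 mm from the pivot. The arm is a flat steel bar 12 mm thick, 36 to 44 mm wide, top 52 mm and underside 40 mm above the table, reaching 173 mm from the pivot.
- lug_hole (a point): Centre of the upper mouth of the vertical through hole, 15 mm in diameter, in the fixed grey lug: a bridge plate 80 (x) x 50 (y) mm centred 100 mm from the pivot, its top 38 mm and underside 22 mm above the table, with 12 mm of free space below.
- swing_handle (a point): Top centre of the arm's handle, an upright dark wooden post 20 mm in diameter and 45 mm tall, standing on the arm 155 mm from the pivot; its top is 97 mm above the table.
- pin: The lock pin, plain steel, upright in one of the three holes of the wooden block (any of them). Origin: on its axis at the underside of the collar; z up along the pin. Shank below the origin: 12 mm in diameter, 36 mm long, the last 5 mm tapered to 6 mm. Collar: 26 mm across, 5 mm thick. Above it a round grip stalk 16 mm in diameter, whose top is 51 mm above the origin. 60 to 130 g.
- pin_tip (a point): Lower tip of the pin, 36 mm below its origin.
- block: Fixed wooden block 64 (x) x 176 (y) x 45 mm high with three holes 15 mm in diameter in a row along its own y, 55 mm apart, the middle one at its centre. Origin: centre of its underside. In each hole stands a tool with its collar resting on the top of the block.
- bob_round: Bystander: polishing bob, a grey felt barrel 36 mm across on a steel collar and shank, standing in the block, its top 44 mm above the block. Origin: underside of the collar. Leave it there.
- bob_cone: Bystander: polishing bob, a grey felt cone 34 mm across at the foot, standing in the block, its top 50 mm above the block. Origin: underside of the collar. Leave it there.
There are look-alikes about, which are no part of the job. Of the things that look like the block, take the one that is farthest to the robot's right at the start. Leave any green or red look-alike of the pin alone.

How it is judged:
At the end, for the whole second after the job is handed in: The pin is through both the arm's and the lug's holes (its axis at collar and tip, and the arm's hole, within 5 mm of the lug hole's axis; tilt under 0.12 rad), its collar down on the arm (within 3 mm), at rest; both bobs still stand upright in the block (horizontal distance between each of pin, pin_tip, swing_hole and lug_hole below 0.005 m and z of pin in the frame of jig between 0.048 and 0.055 m and angle between pin's own z axis and vertical below 0.12 rad and linear speed of pin below 0.02 m/s and distance between each of bob_round, bob_cone and block below 0.08 m and angle between each of bob_round, bob_cone's own z axis and vertical below 0.25 rad); the robot touches nothing.
It fails at once if a polishing bob is pulled out of the block or moved more than 25 mm (distance of any of bob_round, bob_cone from where it was at the start of the episode above 0.025 m).
It also fails if it takes over 62 s, if anything falls off the work surface, if the arm or the gripper's body presses on something with over 40 N, if the wrist force passes 120 N, or if a joint passes its speed limit or range.

### The arm

A 7-joint arm with a two-finger parallel gripper is mounted at the origin on the work surface. World frame = base frame: x ahead of the robot, y to its left, z up, the work surface at z = 0. Lengths are in m, angles in rad, forces in N, time in s.
With the tool pointing down it reaches from about 0.35 to 0.775 m from the base axis. Payload 3.1 kg.
Tool frame: the origin (TCP) lies midway between the tips of the shut fingers; the grasp point (between the pads) lies 19 mm behind it (ctrl.pinch_z is the distance from the TCP to the grasp point, in m); z points along the fingers, y is the direction in which the jaws open and shut (so a half turn about z gives the same grasp; the last joint's range is limited). The gripper opens to 85 mm and grips with 20 to 120 N. Pads are 22 mm wide; open, the fingers measure 114 mm over their backs; the gripper's body (76 mm by 85 mm) begins 54 mm behind the grasp point. The pads swing forward as they close: fully open they stand 13 mm farther back than shut.
Start: joints at [1.157, 0.311, 0.014, 1.512, -0.004, 1.319, -0.027], TCP at [0.2, -0.512, 0.231] pointing down, gripper open.
Joint ranges: [-2.7, 2.7], [-0.3, 1.91], [-1.27, 1.3], [0.12, 2.57], [-1.44, 4.58], [0.2, 2.03], [-3.05, 3.05]. Speed limits (rad/s): [2.79, 2.79, 3.14, 3.14, 3.14, 3.14, 3.14].

### API

Orientations are given as [roll, pitch, yaw] about the fixed x, y, z axes, in that order (R = Rz(yaw) Ry(pitch) Rx(roll)).
In Python, from bench import ctrl gives the robot as it stands.
- The arm moves only by the tool arm_command, never from a script. Its argument "rows" is a list of rows, each a list of 7 numbers: the shift along the tool's x, y, z in cm, then the turn, a rotation vector about the tool's x, y, z in units of 6 degrees (1.0 is 6 degrees), then the finger opening in cm, from 0 to 8.54. A call has 1 to 8 rows; each row shifts and turns the commanded pose from where the row before left it, along the tool's axes as they then stand; what a row does not reach is not made up. A row lasts 1/10 s, in which the tool goes at most 50 mm and 8.59 degrees, less where a joint would pass 70% of its speed; a pose out of reach is approached as far as the arm can. A call is refused whole if a number of a shift passes 5 or a number of a turn 1, either way. A call with a gripper value outside its range is refused whole. The fingers move at their own pace and stop on an object; "squeeze" is the grip in N (left out, the last holds). Time passes only in rows, so rows that do not move let the fingers close. It gives the time, the measured TCP pose, the force and the opening at its end, in the units of the state.
- ctrl.get_obs(): the state, without advancing time (a new reading comes with each control period).
- ctrl.snapshot(name): name is "scene" or "top"; returns a dict with "pixels" (480x640x3 uint8, blue, green, red), "camera_matrix" (3x3 intrinsics, pixels), "pose" (4x4, takes a point from camera to world coordinates). Camera axes: x right, y up, looking along -z (the intrinsics and any distortion apply to the point x, -y, -z); pixel columns grow to the right and rows downward; lengths in m; the calibration is good to about 2 mm. A picture is of the moment at which its call begins. There is no depth.
- ctrl.close_job(): hands the job in, once; it reports no verdict.
The state is a dict: "clock": time; "joint_positions": joint angles; "qvel": joint speeds; "tau": joint torques, N m; "position": TCP position; "ee_rot": TCP orientation; "wrist_force": force on the tool from outside, world axes, zero at the start; "wrist_torque": the same for the moment, N m; "width": finger opening in m.
Only numpy, scipy, OpenCV 4.12 (cv2) and the standard library are available. Lean on these libraries where they do the work, as an engineer would, in place of code of your own. Each camera call takes 0.05 s, during which the arm holds its last target.

## Working session

There is one attempt and no reset: what is moved stays moved. The work goes in short steps, Python scripts to look and compute and a tool call to move; the robot and the scene stay as the last step left them, time stands still between calls to the robot, and variables do not carry over. Pictures are saved under pics/ and viewed, and the job is handed in when it is done.

Besides the shell and the picture viewer there is one more tool, called as a command line: name --pt "numbers of a row" for each row, then --argument value for the rest. arm_command: Moves the arm, as the interface text tells. Its arguments: {"type":"object","properties":{"rows":{"type":"array"},"squeeze":{"type":"number"}},"required":["rows"]}

```bash
ls; mkdir -p pics; python3 - <<'E'
from bench import ctrl
import cv2,numpy as np
np.set_printoptions(precision=4,suppress=True)
for n in("scene","top"):
    s=ctrl.snapshot(n); cv2.imwrite(f"pics/{n}0.png",s["pixels"]); print(n,s["camera_matrix"],s["pose"],[k for k in s])
o=ctrl.get_obs(); print(o, ctrl.pinch_z)
E
```

```text
pics
scene [[566.9394   0.     320.8562]
 [  0.     566.9394 231.7848]
 [  0.       0.       1.    ]] [[-0.8178 -0.2914  0.4963  0.9068]
 [ 0.5752 -0.4447  0.6866  0.7463]
 [ 0.0206  0.847   0.5312  0.5964]
 [ 0.      0.      0.      1.    ]] ['pixels', 'camera_matrix', 'pose']
top [[464.0153   0.     317.5455]
 [  0.     464.0153 235.5326]
 [  0.       0.       1.    ]] [[-0.0044  0.9807 -0.1955  0.3044]
 [-0.9999 -0.0012  0.0165  0.1088]
 [ 0.0159  0.1956  0.9806  0.8092]
 [ 0.      0.      0.      1.    ]] ['pixels', 'camera_matrix', 'pose']
{'clock': 0.1, 'joint_positions': array([ 1.1573,  0.3116,  0.014 ,  1.5129, -0.0044,  1.3192, -0.0272]), 'qvel': array([ 0.0031, -0.0005,  0.0002, -0.0051,  0.0013,  0.0024, -0.0002]), 'tau': array([  0.0007, -38.0855,   0.1464, -23.1241,   0.0122,   0.0081,
        -0.    ]), 'position': array([ 0.1996, -0.5118,  0.2303]), 'ee_rot': array([-3.1395,  0.0001,  0.3718]), 'wrist_force': array([-0.4038, -0.1764,  0.3077]), 'wrist_torque': array([-0.0021,  0.051 ,  0.0154]), 'width': 0.08546955388694588} 0.0187
```

View pics/scene0.png

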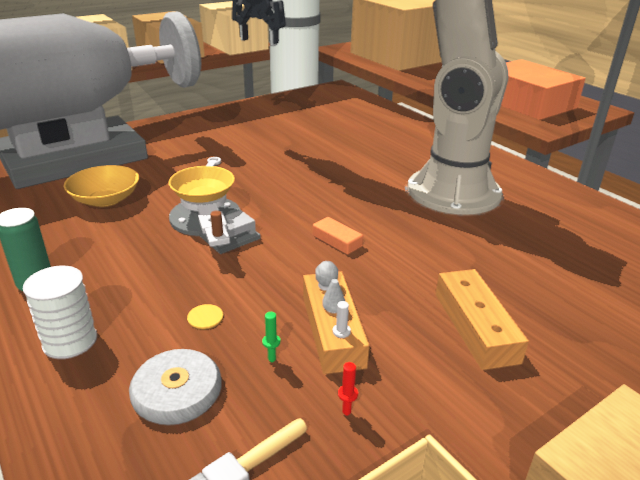

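View pics/top0.png

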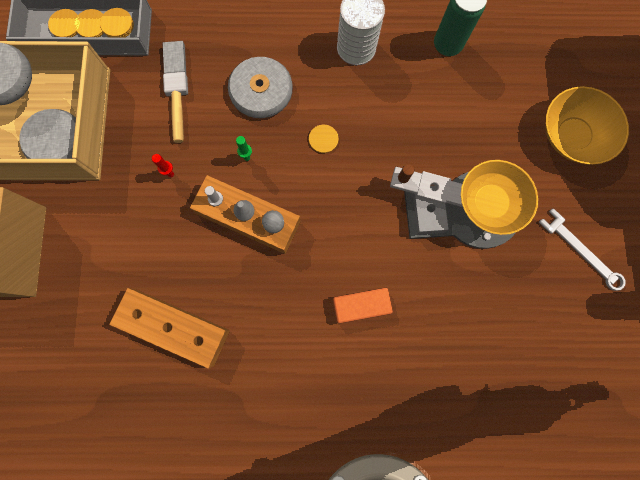

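The scene view shows the jig at (205,205), a block with three tools at (335,320), an empty block at (480,315), and green and red pins at (271,335) and (348,390). In the top view, the block candidates are (245,213) with tools and (168,328) empty. The first lies farther right (−y) and holds the two bobs and a grey pin at (213,196), so it fits. I'll confirm in enlarged crops.

```bash
python3 - <<'E'
import cv2,numpy as np
t=cv2.imread("pics/top0.png"); s=cv2.imread("pics/scene0.png")
def c(im,x,y,w,h,k,n): cv2.imwrite(n,cv2.resize(im[y:y+h,x:x+w],None,fx=k,fy=k,interpolation=cv2.INTER_CUBIC))
c(t,185,165,120,95,6,"pics/tblock.png"); c(t,380,150,130,100,6,"pics/tjig.png")
c(s,290,250,90,125,4.8,"pics/sblock.png"); c(s,160,150,110,100,6,"pics/sjig.png")
E
```

```text
(no output)
```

View pics/tblock.png

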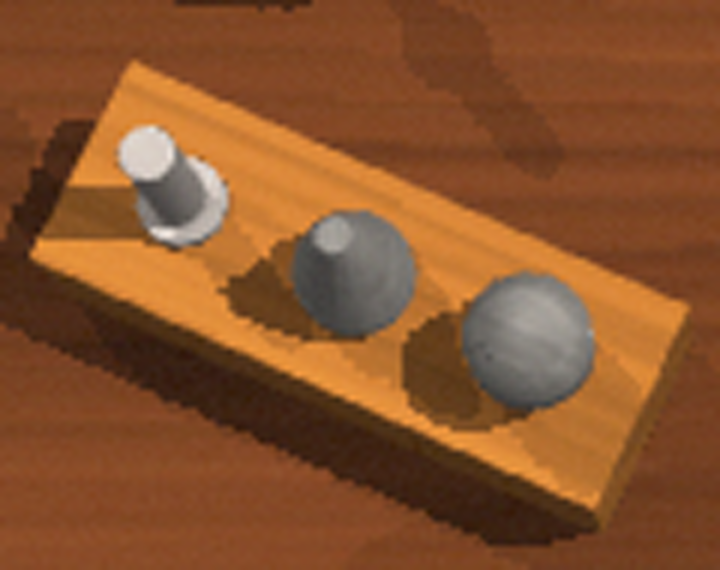

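View pics/tjig.png

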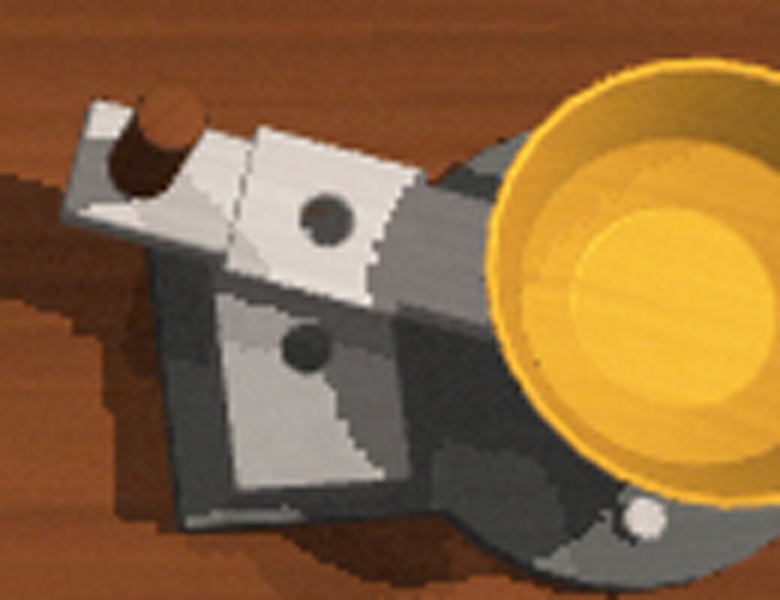

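View pics/sblock.png

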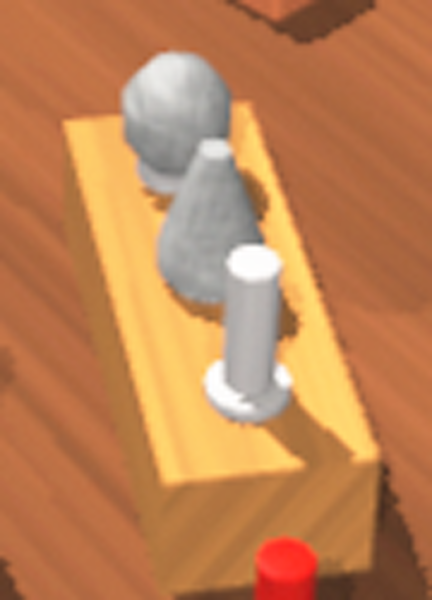

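View pics/sjig.png

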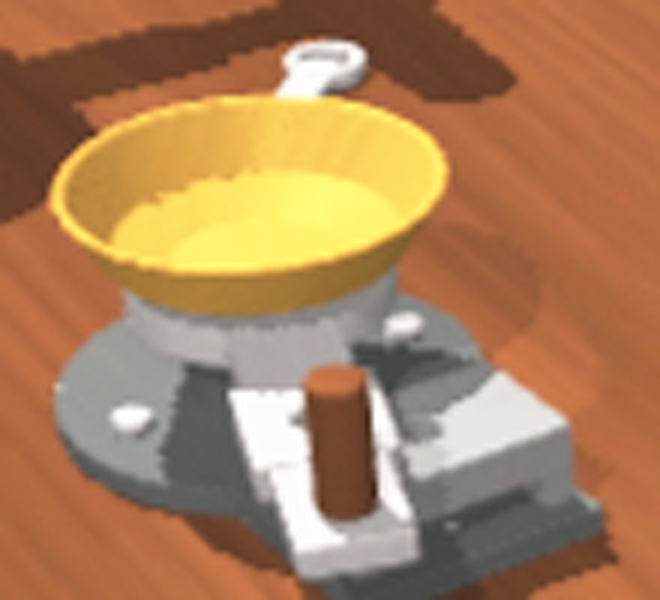

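The crops confirm the target block: grey pin (top mouth at crop (147,152)), cone bob in the middle, round bob at the far end. Jig: handle top (172,118), arm hole (327,220), lug hole (307,348) in the top crop; handle top (336,380) in the scene crop.

```bash
cat > h.py <<'E'
import cv2,numpy as np
np.set_printoptions(precision=4,suppress=True)
from scipy.spatial.transform import Rotation as Rn
def load(s): return (np.array(s["camera_matrix"]),np.array(s["pose"]))
K={"top":np.array([[464.0153,0,317.5455],[0,464.0153,235.5326],[0,0,1]]),"scene":np.array([[566.9394,0,320.8562],[0,566.9394,231.7848],[0,0,1]])}
import pickle,os
if os.path.exists("cams.pkl"): P=pickle.load(open("cams.pkl","rb"))
def ray(n,uv):
    k,p=P[n]; d=np.linalg.inv(k)@[uv[0],uv[1],1]; d=p[:3,:3]@(d*[1,-1,-1]); return p[:3,3],d/np.linalg.norm(d)
def atz(n,uv,z):
    c,d=ray(n,uv); return c+d*(z-c[2])/d[2]
def tri(a,b):
    c1,d1=ray("top",a);c2,d2=ray("scene",b)
    t=np.linalg.lstsq(np.c_[d1,-d2],c2-c1,rcond=None)[0]
    p,q=c1+d1*t[0],c2+d2*t[1]; return (p+q)/2,np.linalg.norm(p-q)
def proj(n,X):
    k,p=P[n]; x=p[:3,:3].T@(np.array(X)-p[:3,3]); x=x*[1,-1,-1]; x=k@x; return x[:2]/x[2]
def cr(u,v,x,y,k): return ((u+.5)/k-.5+x,(v+.5)/k-.5+y)
tb=lambda u,v:cr(u,v,185,165,6); tj=lambda u,v:cr(u,v,380,150,6)
sb=lambda u,v:cr(u,v,290,250,4.8); sj=lambda u,v:cr(u,v,160,150,6)
E
python3 - <<'E'
from bench import ctrl
import pickle
P={}
for n in("scene","top"):
    s=ctrl.snapshot(n);P[n]=(s["camera_matrix"],s["pose"])
pickle.dump(P,open("cams.pkl","wb"))
from h import *
print("pin top",tri(tb(147,152),sb(254,263)), atz("top",tb(147,152),.096),atz("scene",sb(254,263),.096))
print("pin collar",tri(tb(183,205),sb(248,390)),atz("top",tb(183,205),.048),atz("scene",sb(248,388),.048))
print("cone top",tri(tb(333,236),sb(215,149)))
print("round top bl",atz("top",tb(529,340),.08))
print("handle",tri(tj(172,118),sj(336,380)))
print("swing",tri(tj(327,220),sj(303,420)),atz("top",tj(327,220),.052))
print("lug",tri(tj(307,348),sj(425,425)),atz("top",tj(307,348),.038))
print("pivot dish",atz("top",(499.5,197.5),.086))
for u,v in((135,62),(690,305),(600,508),(30,257)): print("blk",atz("top",tb(u,v),.045))
for u,v in((238,490),(410,478)): print("lugc",atz("top",tj(u,v),.038))
E
```

```text
pin top (array([0.5216, 0.2693, 0.0947]), np.float64(0.0006801491211475898)) [0.5209 0.2692 0.096 ] [0.5228 0.2703 0.096 ]
pin collar (array([0.521 , 0.2693, 0.0458]), np.float64(0.001201079962217823)) [0.5199 0.2693 0.048 ] [0.5224 0.2701 0.048 ]
cone top (array([0.4986, 0.2192, 0.0946]), np.float64(0.0009714535536128002))
round top bl [0.4733 0.1685 0.08  ]
handle (array([ 0.5566, -0.0511,  0.0958]), np.float64(0.0015708690539937447))
swing (array([ 0.5435, -0.1054,  0.0501]), np.float64(0.004594165668423417)) [ 0.5409 -0.1033  0.052 ]
lug (array([ 0.507 , -0.0993,  0.0401]), np.float64(0.0012224095455320668)) [ 0.507  -0.0994  0.038 ]
pivot dish [ 0.5113 -0.1996  0.086 ]
blk [0.5632 0.2852 0.045 ]
blk [0.4915 0.1262 0.045 ]
blk [0.4335 0.151  0.045 ]
blk [0.5056 0.3123 0.045 ]
lugc [ 0.4654 -0.0776  0.038 ]
lugc [ 0.4688 -0.1269  0.038 ]
```

Points are consistent: handle 0.155 m from the pivot, arm hole 0.100, lug hole 0.100, pin height about right. Next I'll plan the move to the handle.

```bash
cat >> h.py <<'E'
def plan(p0,e0,p1,yaw1,n):
    """straight rows, tool kept pointing down; prints rounded rows"""
    Rm=Rn.from_euler('xyz',e0).as_matrix(); p=np.array(p0,float); rows=[]
    for i in range(n):
        Rt=Rn.from_euler('xyz',[np.pi,0,e0[2]+((yaw1-e0[2]+np.pi)%(2*np.pi)-np.pi)*(i+1)/n]).as_matrix()
        pt=p0+(np.array(p1)-p0)*(i+1)/n
        d=np.round(Rm.T@(pt-p)*100,2); r=np.round(Rn.from_matrix(Rm.T@Rt).as_rotvec()/np.radians(6),2)
        p=p+Rm@d/100; Rm=Rm@Rn.from_rotvec(r*np.radians(6)).as_matrix()
        rows.append([*map(float,d),*map(float,r)])
    for r in rows: print(r)
    print("end",p,Rn.from_matrix(Rm).as_euler('xyz'))
def planto(p1,yawdeg,n):
    from bench import ctrl
    o=ctrl.get_obs(); print("now",o["clock"],o["position"],o["ee_rot"],o["wrist_force"],o["width"])
    plan(o["position"],o["ee_rot"],p1,np.radians(yawdeg),n)
E
python3 -c "
from h import *
planto([.557,-.051,.20],73,14)"
```

```text
now 0.2 [ 0.1997 -0.512   0.2306] [-3.1401  0.0001  0.3718] [-0.7601 -0.0144  0.531 ] 0.08550546887120149
[3.57, -2.14, 0.22, -0.01, 0.0, -0.62]
[3.71, -1.9, 0.22, -0.0, -0.0, -0.61]
[3.82, -1.67, 0.22, -0.0, -0.0, -0.62]
[3.92, -1.41, 0.22, -0.0, -0.0, -0.61]
[4.0, -1.16, 0.22, -0.0, -0.0, -0.62]
[4.07, -0.9, 0.22, -0.0, -0.0, -0.61]
[4.12, -0.63, 0.22, -0.0, -0.0, -0.62]
[4.15, -0.37, 0.22, -0.0, -0.0, -0.61]
[4.16, -0.1, 0.22, -0.0, -0.0, -0.62]
[4.16, 0.17, 0.22, -0.0, -0.0, -0.61]
[4.15, 0.43, 0.22, -0.0, -0.0, -0.62]
[4.1, 0.71, 0.22, -0.0, -0.0, -0.62]
[4.06, 0.97, 0.22, -0.0, -0.0, -0.61]
[3.98, 1.22, 0.22, -0.0, -0.0, -0.62]
end [ 0.557 -0.051  0.2  ] [-3.1413 -0.0003  1.2745]
```

arm_command --pt "3.57 -2.14 0.22 0 0 -0.62 8.5" --pt "3.71 -1.9 0.22 0 0 -0.61 8.5" --pt "3.82 -1.67 0.22 0 0 -0.62 8.5" --pt "3.92 -1.41 0.22 0 0 -0.61 8.5" --pt "4.0 -1.16 0.22 0 0 -0.62 8.5" --pt "4.07 -0.9 0.22 0 0 -0.61 8.5" --pt "4.12 -0.63 0.22 0 0 -0.62 8.5"

```text
clock: 0.9
position: [0.3792, -0.2804, 0.2158]
ee_rot: [3.141, 0.0, 0.826]
wrist_force: [0.9, -0.2, -0.6]
width: 0.0849
```

arm_command --pt "4.15 -0.37 0.22 0 0 -0.61 8.5" --pt "4.16 -0.1 0.22 0 0 -0.62 8.5" --pt "4.16 0.17 0.22 0 0 -0.61 8.5" --pt "4.15 0.43 0.22 0 0 -0.62 8.5" --pt "4.1 0.71 0.22 0 0 -0.62 8.5" --pt "4.06 0.97 0.22 0 0 -0.61 8.5" --pt "3.98 1.22 0.22 0 0 -0.62 8.5" --pt "0 0 0 0 0 0 8.5"

```text
clock: 1.7
position: [0.5594, -0.0431, 0.1999]
ee_rot: [-3.141, -0.007, 1.286]
wrist_force: [-0.6, 0.4, -0.4]
width: 0.085
```

```bash
python3 -c "
from h import *
planto([.557,-.051,.064],73,6)"
```

```text
now 1.7 [ 0.5594 -0.0431  0.1999] [-3.141  -0.0067  1.2863] [-0.6268  0.3553 -0.3655] 0.08500070710628507
[-0.15, 0.0, 2.26, -0.01, -0.06, 0.02]
[-0.14, -0.0, 2.27, 0.0, -0.0, 0.02]
[-0.14, -0.0, 2.27, 0.0, -0.0, 0.02]
[-0.14, -0.0, 2.26, 0.0, -0.0, 0.02]
[-0.14, -0.0, 2.27, 0.0, -0.0, 0.02]
[-0.13, -0.0, 2.26, 0.0, -0.0, 0.02]
end [ 0.557 -0.051  0.064] [ 3.1412 -0.0004  1.2737]
```

arm_command --pt "0 0 0 0 0 0 8.5" --pt "0 0 0 0 0 0 8.5" --pt "0 0 0 0 0 0 8.5"

```text
clock: 2.0
position: [0.5566, -0.0534, 0.2004]
ee_rot: [-3.141, 0.001, 1.271]
wrist_force: [-0.8, -0.3, -0.3]
width: 0.085
```

```bash
python3 -c "
from h import *
planto([.557,-.051,.064],73,6)"
```

```text
now 2.0 [ 0.5566 -0.0534  0.2004] [-3.1415  0.0014  1.2715] [-0.767  -0.2684 -0.3349] 0.08497477760682837
[0.04, -0.0, 2.27, -0.0, 0.01, -0.0]
[0.04, -0.01, 2.28, -0.0, 0.0, -0.01]
[0.05, -0.0, 2.27, -0.0, 0.0, -0.0]
[0.04, -0.01, 2.28, -0.0, 0.0, -0.01]
[0.04, -0.0, 2.27, -0.0, 0.0, -0.0]
[0.04, -0.01, 2.27, -0.0, 0.0, -0.01]
end [ 0.557 -0.051  0.064] [-3.1415  0.0003  1.2746]
```

arm_command --pt "0.02 0 2.27 0 0 0 8.5" --pt "0.02 0 2.28 0 0 0 8.5" --pt "0 0 2.27 0 0 0 8.5" --pt "0 0 2.28 0 0 0 8.5" --pt "0 0 2.27 0 0 0 8.5" --pt "0 0 2.27 0 0 0 8.5" --pt "0 0 0 0 0 0 8.5" --pt "0 0 0 0 0 0 8.5"

```text
clock: 2.8
position: [0.5571, -0.0521, 0.0644]
ee_rot: [-3.141, 0.0, 1.273]
wrist_force: [0.1, 1.0, 1.7]
width: 0.0851
```

arm_command --pt "0 0 0 0 0 0 3.0" --pt "0 0 0 0 0 0 3.0" --pt "0 0 0 0 0 0 3.0" --pt "0 0 0 0 0 0 3.0" --pt "0 0 0 0 0 0 3.0" --squeeze 20

```text
clock: 3.3
position: [0.5575, -0.051, 0.0644]
ee_rot: [3.141, 0.0, 1.275]
wrist_force: [0.4, 0.2, 0.5]
width: 0.03
```

```bash
python3 -c "
from h import *
from bench import ctrl
s=ctrl.snapshot('scene')['pixels'];t=ctrl.snapshot('top')['pixels']
a=cv2.resize(s[60:260,130:330],(400,400));b=cv2.resize(t[120:260,360:500],(400,400))
cv2.imwrite('pics/g1.png',np.hstack([a,b]));print(ctrl.get_obs()['position'],ctrl.get_obs()['width'])"
```

```text
[ 0.5573 -0.051   0.0642] 0.03024389794478104
```

View pics/g1.png

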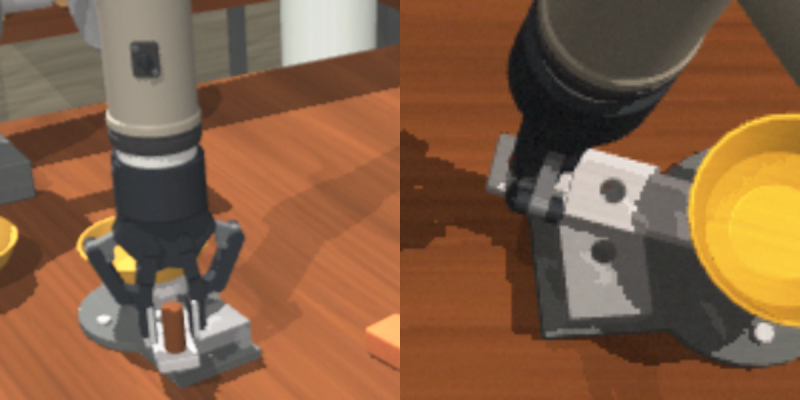

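The fingers straddle the post, and both holes are visible from the top camera. Now I'll grip.

arm_command --pt "0 0 0 0 0 0 1.5" --pt "0 0 0 0 0 0 1.5" --pt "0 0 0 0 0 0 1.5" --pt "0 0 0 0 0 0 1.5" --squeeze 30

```text
clock: 3.8
position: [0.5573, -0.051, 0.0642]
ee_rot: [-3.142, 0.0, 1.275]
wrist_force: [-0.2, -0.4, 2.8]
width: 0.0191
```

```bash
cat > arc.py <<'E'
from h import *
from bench import ctrl
import sys
def arc(piv,ang,n):
    o=ctrl.get_obs();p=o["position"];e=o["ee_rot"];print(o["clock"],p,e,o["width"],o["wrist_force"])
    pv=np.array([*piv,p[2]]);r0=p-pv;print("r",np.linalg.norm(r0),"angle cw from +y deg",np.degrees(np.arctan2(r0[0],r0[1])))
    Rm=Rn.from_euler('xyz',e).as_matrix();q=p.copy();R0=Rm.copy()
    for i in range(n):
        Z=Rn.from_rotvec([0,0,ang*(i+1)/n]).as_matrix();pt=pv+Z@r0;Rt=Z@R0
        d=np.round(Rm.T@(pt-q)*100,2);r=np.round(Rn.from_matrix(Rm.T@Rt).as_rotvec()/np.radians(6),2)
        q=q+Rm@d/100;Rm=Rm@Rn.from_rotvec(r*np.radians(6)).as_matrix();print([*map(float,d),*map(float,r)])
    print(q)
E
python3 -c "
from arc import *
arc((.512,-.199),np.radians(19),14)"
```

```text
3.8 [ 0.5573 -0.051   0.0642] [-3.1415  0.      1.2745] 0.01909555248937411 [-0.2483 -0.4186  2.8086]
r 0.1547783627301414 angle cw from +y deg 17.016650045463052
[-0.0, -0.37, 0.0, -0.0, -0.0, -0.23]
[-0.01, -0.36, 0.0, -0.0, -0.0, -0.22]
[-0.0, -0.37, 0.0, -0.0, -0.0, -0.23]
[-0.01, -0.37, 0.0, -0.0, -0.0, -0.22]
[-0.0, -0.36, 0.0, -0.0, -0.0, -0.23]
[-0.0, -0.37, 0.0, -0.0, -0.0, -0.23]
[-0.01, -0.37, 0.0, -0.0, -0.0, -0.22]
[-0.0, -0.36, 0.0, -0.0, -0.0, -0.23]
[-0.01, -0.37, 0.0, -0.0, -0.0, -0.23]
[-0.0, -0.37, 0.0, -0.0, -0.0, -0.22]
[-0.01, -0.36, 0.0, -0.0, -0.0, -0.23]
[0.0, -0.37, 0.0, -0.0, -0.0, -0.22]
[-0.0, -0.37, 0.0, -0.0, -0.0, -0.23]
[-0.01, -0.36, 0.0, -0.0, -0.0, -0.23]
[ 0.5067 -0.0443  0.0642]
```

arm_command --pt "0 -0.37 0 0 0 -0.23 1.5" --pt "-0.01 -0.36 0 0 0 -0.22 1.5" --pt "0 -0.37 0 0 0 -0.23 1.5" --pt "-0.01 -0.37 0 0 0 -0.22 1.5" --pt "0 -0.36 0 0 0 -0.23 1.5" --pt "0 -0.37 0 0 0 -0.23 1.5" --pt "-0.01 -0.37 0 0 0 -0.22 1.5"

```text
clock: 4.5
position: [0.5321, -0.0461, 0.0642]
ee_rot: [3.141, 0.001, 1.442]
wrist_force: [0.4, -1.9, 0.3]
width: 0.0191
```

arm_command --pt "0 -0.36 0 0 0 -0.23 1.5" --pt "-0.01 -0.37 0 0 0 -0.23 1.5" --pt "0 -0.37 0 0 0 -0.22 1.5" --pt "-0.01 -0.36 0 0 0 -0.23 1.5" --pt "0 -0.37 0 0 0 -0.22 1.5" --pt "0 -0.18 0 0 0 -0.12 1.5" --pt "0 0 0 0 0 0 1.5" --pt "0 0 0 0 0 0 1.5"

```text
clock: 5.3
position: [0.5117, -0.0452, 0.0642]
ee_rot: [-3.141, 0.001, 1.57]
wrist_force: [-0.5, -5.8, 3.2]
width: 0.0191
```

```bash
python3 -c "
from arc import *
t=ctrl.snapshot('top')['pixels'];cv2.imwrite('pics/t2.png',t);cv2.imwrite('pics/t2c.png',cv2.resize(t[170:230,385:465],None,fx=10,fy=10,interpolation=cv2.INTER_CUBIC))
arc((.512,-.199),.05,1)"
```

```text
5.35 [ 0.5117 -0.0451  0.0642] [-3.1404  0.0013  1.5706] 0.01891600340695893 [ 0.3112 -5.8366  3.5013]
r 0.1538543240500916 angle cw from +y deg -0.12433793924681426
[-0.02, -0.77, 0.0, -0.0, -0.0, -0.48]
[ 0.504  -0.0453  0.0642]
```

View pics/t2c.png

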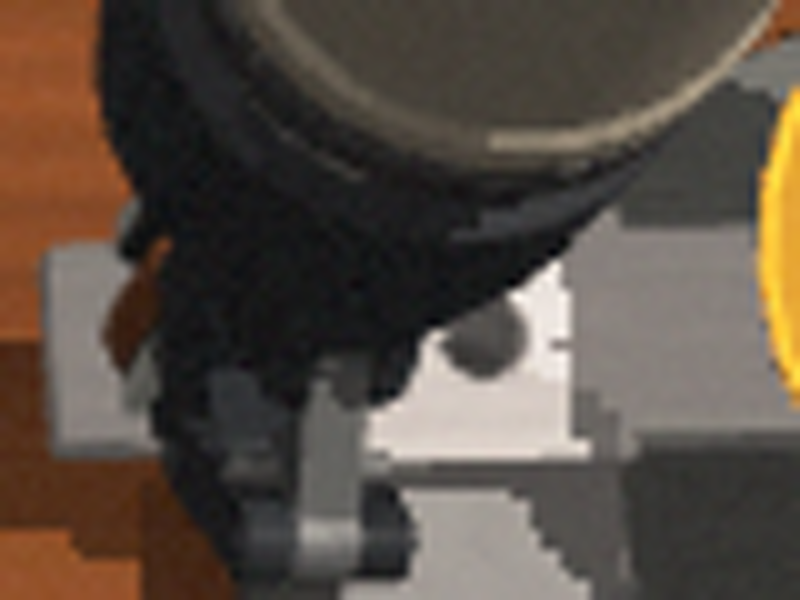

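```bash
python3 -c "
from h import *
L=atz('top',tj(307,348),.038);S0=atz('top',tj(327,220),.052);S1=atz('top',cr(483,335,385,170,10),.052)
print(L,S0,S1)
# pivot from L and S0,S1 at r=.1
from scipy.optimize import least_squares
f=least_squares(lambda p:[np.hypot(*(q[:2]-p))-.1 for q in (L,S0,S1)],[.512,-.199]);print(f.x,f.fun)
print(np.degrees([np.arctan2(*(q[:2]-f.x)) for q in (L,S0,S1)]))
"
```

```text
[ 0.507  -0.0994  0.038 ] [ 0.5409 -0.1033  0.052 ] [ 0.5113 -0.0996  0.052 ]
[ 0.5131 -0.1994] [ 0.0002  0.     -0.0002]
[-3.5044 16.1298 -1.0756]
```

arm_command --pt "-0.03 -0.22 0 0 0 -0.13 1.5" --pt "-0.03 -0.22 0 0 0 -0.13 1.5" --pt "0 -0.21 0 0 0 -0.13 1.5" --pt "0 0 0 0 0 0 1.5" --pt "0 0 0 0 0 0 1.5" --pt "0 0 0 0 0 0 1.5"

```text
clock: 5.95
position: [0.5055, -0.0454, 0.0641]
ee_rot: [-3.141, 0.001, 1.612]
wrist_force: [0.5, -4.6, 1.2]
width: 0.0193
```

```bash
python3 -c "
from arc import *
t=ctrl.snapshot('top')['pixels'];cv2.imwrite('pics/t3c.png',cv2.resize(t[170:230,385:465],None,fx=10,fy=10,interpolation=cv2.INTER_CUBIC))
s=ctrl.snapshot('scene')['pixels'];cv2.imwrite('pics/s3c.png',cv2.resize(s[150:250,160:270],None,fx=6,fy=6,interpolation=cv2.INTER_CUBIC))
arc((.513,-.199),.05,1)"
```

```text
6.05 [ 0.5056 -0.0454  0.0642] [-3.1413  0.0007  1.6119] 0.018816742124382457 [ 0.9896 -4.6588  2.0685]
r 0.15376453319323943 angle cw from +y deg -2.7761326555944352
[-0.02, -0.77, 0.0, -0.0, -0.0, -0.48]
[ 0.4979 -0.0459  0.0642]
```

View pics/t3c.png

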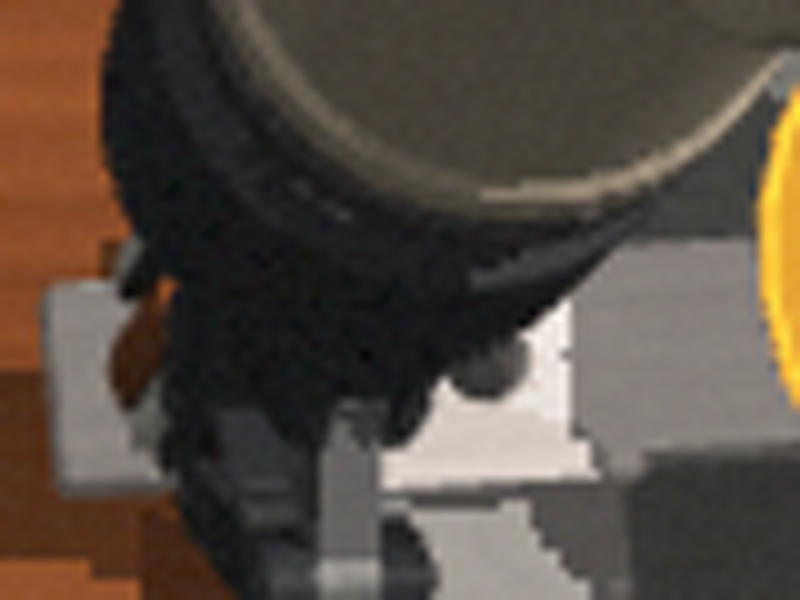

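View pics/s3c.png

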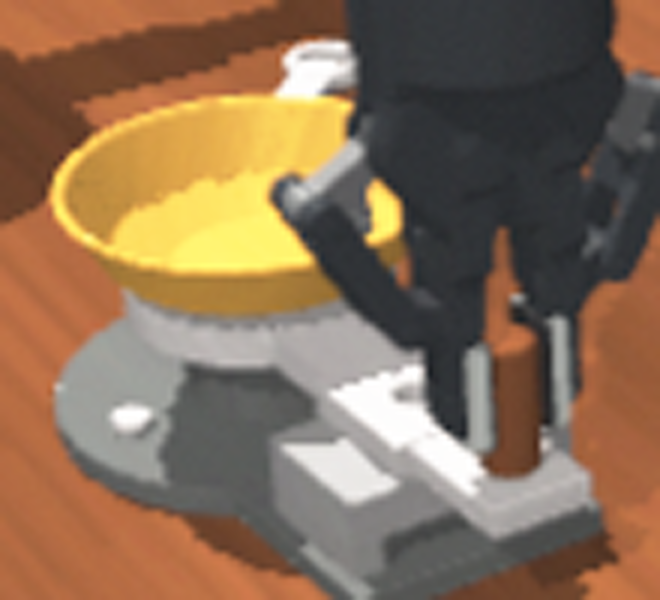

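arm_command --pt "0 0 0 0 0 0 5" --pt "0 0 0 0 0 0 5" --pt "0 0 0 0 0 0 5" --pt "0 0 -3 0 0 0 8.5" --pt "0 0 -5 0 0 0 8.5" --pt "0 0 -5 0 0 0 8.5"

```text
clock: 6.65
position: [0.5044, -0.0437, 0.1946]
ee_rot: [-3.139, -0.002, 1.613]
wrist_force: [2.0, -0.2, 0.3]
width: 0.0848
```

```bash
python3 -c "
from h import *
planto([.521,.2693,.20],65.7,10)"
```

```text
now 6.65 [ 0.5044 -0.0437  0.1946] [-3.1385 -0.002   1.6135] [ 1.9599 -0.1959  0.2532] 0.08476808208564153
[3.12, 0.3, -0.05, -0.03, -0.02, 0.45]
[3.13, 0.15, -0.05, 0.0, 0.0, 0.44]
[3.13, 0.01, -0.06, 0.0, 0.0, 0.45]
[3.14, -0.14, -0.05, 0.0, 0.0, 0.44]
[3.12, -0.29, -0.06, 0.0, 0.0, 0.45]
[3.1, -0.43, -0.05, 0.0, 0.0, 0.44]
[3.08, -0.57, -0.05, 0.0, 0.0, 0.45]
[3.05, -0.72, -0.06, 0.0, 0.0, 0.45]
[3.02, -0.86, -0.05, 0.0, 0.0, 0.44]
[2.97, -1.0, -0.06, 0.0, 0.0, 0.45]
end [0.521  0.2693 0.2   ] [3.1415 0.0001 1.1464]
```

arm_command --pt "3.12 0.3 -0.05 -0.03 -0.02 0.45 8.5" --pt "3.13 0.15 -0.05 0 0 0.44 8.5" --pt "3.13 0.01 -0.06 0 0 0.45 8.5" --pt "3.14 -0.14 -0.05 0 0 0.44 8.5" --pt "3.12 -0.29 -0.06 0 0 0.45 8.5" --pt "3.1 -0.43 -0.05 0 0 0.44 8.5" --pt "3.08 -0.57 -0.05 0 0 0.45 8.5" --pt "3.05 -0.72 -0.06 0 0 0.45 8.5"

```text
clock: 7.45
position: [0.5184, 0.2074, 0.1976]
ee_rot: [3.14, 0.001, 1.237]
wrist_force: [1.1, -0.1, 0.7]
width: 0.0854
```

arm_command --pt "3.02 -0.86 -0.05 0 0 0.44 8.5" --pt "2.97 -1.0 -0.06 0 0 0.45 8.5" --pt "0 0 0 0 0 0 8.5" --pt "0 0 0 0 0 0 8.5" --pt "0 0 0 0 0 0 8.5" --pt "0 0 0 0 0 0 8.5" --pt "0 0 0 0 0 0 8.5"

```text
clock: 8.15
position: [0.5231, 0.2666, 0.1989]
ee_rot: [3.138, 0.001, 1.143]
wrist_force: [0.1, -0.1, 0.1]
width: 0.0853
```

```bash
python3 -c "
from arc import *
t=ctrl.snapshot('top')['pixels'];cv2.imwrite('pics/t4c.png',cv2.resize(t[150:250,380:510],None,fx=6,fy=6,interpolation=cv2.INTER_CUBIC))
s=ctrl.snapshot('scene')['pixels'];cv2.imwrite('pics/s4c.png',cv2.resize(s[150:250,160:270],None,fx=6,fy=6,interpolation=cv2.INTER_CUBIC))
cv2.imwrite('pics/s4d.png',s[150:390,200:440])
planto([.521,.2693,.066],65.7,6)"
```

```text
now 8.25 [0.523  0.2671 0.1991] [3.1376 0.0008 1.1433] [0.1819 0.6455 0.9322] 0.08509000456832573
[0.02, -0.05, 2.22, 0.04, 0.01, -0.01]
[0.02, -0.05, 2.21, -0.0, -0.0, -0.0]
[0.02, -0.05, 2.22, -0.0, -0.0, -0.01]
[0.01, -0.04, 2.22, -0.0, -0.0, -0.0]
[0.02, -0.05, 2.22, -0.0, -0.0, -0.01]
[0.02, -0.04, 2.22, -0.0, -0.0, -0.0]
end [0.521  0.2693 0.066 ] [-3.1414 -0.0003  1.1464]
```

View pics/t4c.png

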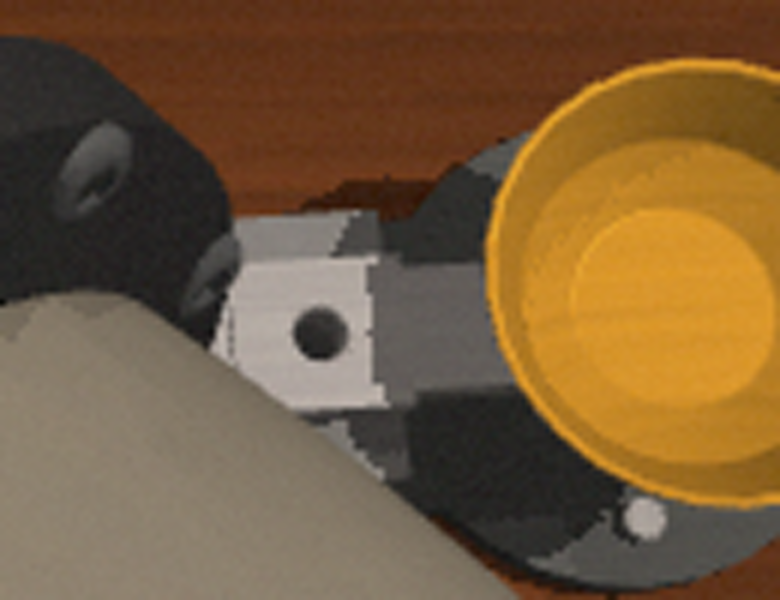

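View pics/s4c.png

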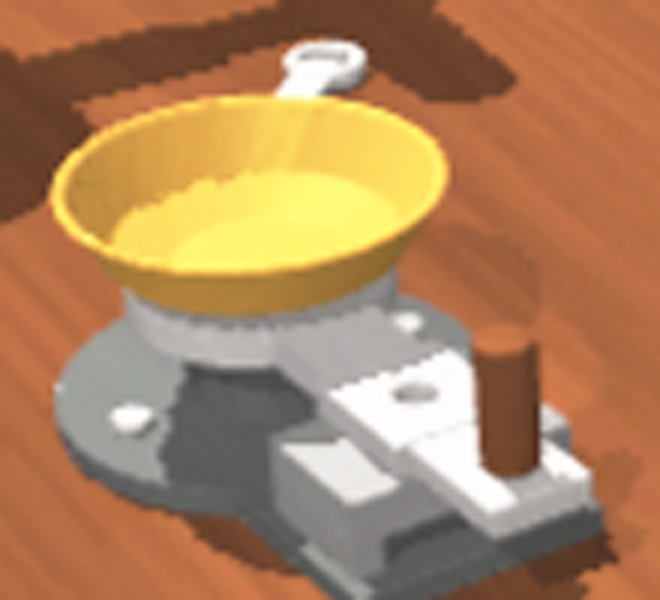

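View pics/s4d.png

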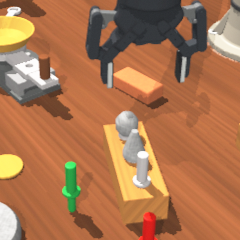

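```bash
python3 -c "
from h import *
L=atz('top',tj(307,348),.038);S=atz('top',tj(320,333),.052)
print(L,S,tri(tj(320,333),sj(415,394)))
p=np.array([.5131,-.1994]);print(np.degrees([np.arctan2(*(q[:2]-p)) for q in (L,S)]))
"
```

```text
[ 0.507  -0.0994  0.038 ] [ 0.5077 -0.0996  0.052 ] (array([ 0.5087, -0.1004,  0.0514]), np.float64(0.0019427679746262703))
[-3.4847 -3.0948]
```

arm_command --pt "0.03 -0.03 2.2 0.04 0 -0.01 8.5" --pt "0.02 -0.04 2.2 0 0 0 8.5" --pt "0.02 -0.03 2.2 0 0 0 8.5" --pt "0.02 -0.03 2.2 0 0 0 8.5" --pt "0 0 0 0 0 0 8.5" --pt "0 0 0 0 0 0 8.5"

```text
clock: 8.85
position: [0.5221, 0.2691, 0.1112]
ee_rot: [-3.141, 0.001, 1.145]
wrist_force: [-0.2, -0.4, 1.1]
width: 0.085
```

```bash
python3 -c "
from arc import *
s=ctrl.snapshot('scene')['pixels'];cv2.imwrite('pics/s5.png',cv2.resize(s[190:390,260:460],(600,600)))
t=ctrl.snapshot('top')['pixels'];cv2.imwrite('pics/t5.png',cv2.resize(t[120:270,150:350],(800,600)))
planto([.5215,.2697,.066],65.7,3)"
```

```text
now 8.95 [0.523  0.2699 0.1126] [ 3.1404 -0.0018  1.1455] [ 0.8101 -0.7095 -0.3996] 0.0849819054633738
[-0.03, -0.04, 1.55, 0.01, -0.02, -0.0]
[-0.03, -0.04, 1.55, 0.0, 0.0, -0.01]
[-0.02, -0.05, 1.56, 0.0, 0.0, -0.0]
end [0.5215 0.2697 0.066 ] [3.1415 0.0003 1.1465]
```

View pics/s5.png

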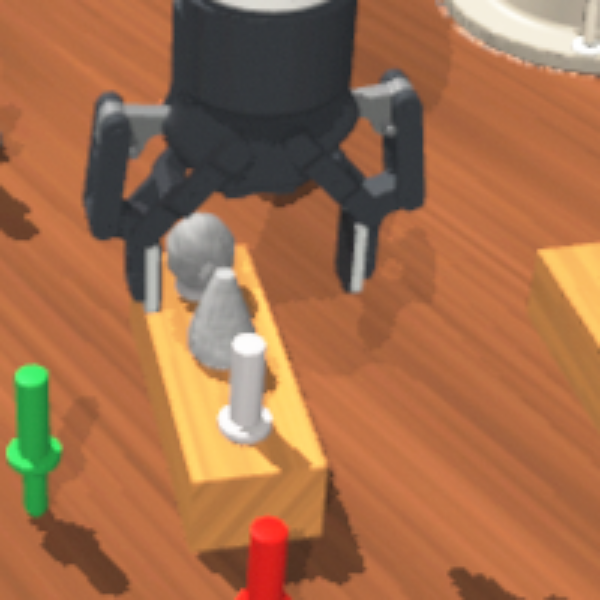

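Holes agree to 0.7 mm. The open fingertips (midpoint crop (254,297)) are centred above the pin at (249,343), clear of the bobs. Next: descend and grip.

arm_command --pt "-0.03 -0.03 1.55 0 0 0 8.5" --pt "-0.03 -0.03 1.5 0 0 0 8.5" --pt "0 0 1.55 0 0 0 8.5" --pt "0 0 0 0 0 0 8.5" --pt "0 0 0 0 0 0 8.5" --pt "0 0 0 0 0 0 4"

```text
clock: 9.55
position: [0.5222, 0.2698, 0.0666]
ee_rot: [3.14, -0.002, 1.146]
wrist_force: [-0.2, -0.4, 0.9]
width: 0.0728
```

arm_command --pt "0 0 0 0 0 0 3" --pt "0 0 0 0 0 0 3" --pt "0 0 0 0 0 0 3" --pt "0 0 0 0 0 0 3" --pt "0 0 0 0 0 0 3" --squeeze 30

```text
clock: 10.05
position: [0.5212, 0.269, 0.065]
ee_rot: [-3.141, 0.001, 1.146]
wrist_force: [-0.2, -0.5, 0.3]
width: 0.03
```

```bash
python3 -c "
from arc import *
s=ctrl.snapshot('scene')['pixels'];cv2.imwrite('pics/s6.png',cv2.resize(s[230:380,270:420],(600,600)))
planto([.5215,.2697,.066],65.7,1)"
```

```text
now 10.1 [0.5211 0.269  0.0649] [-3.1411  0.0006  1.1457] [ 1.0032 -0.0179 -0.3476] 0.029844483476167836
[0.08, 0.0, -0.11, -0.0, 0.01, -0.01]
end [0.5215 0.2697 0.066 ] [-3.1411 -0.0004  1.1468]
```

View pics/s6.png

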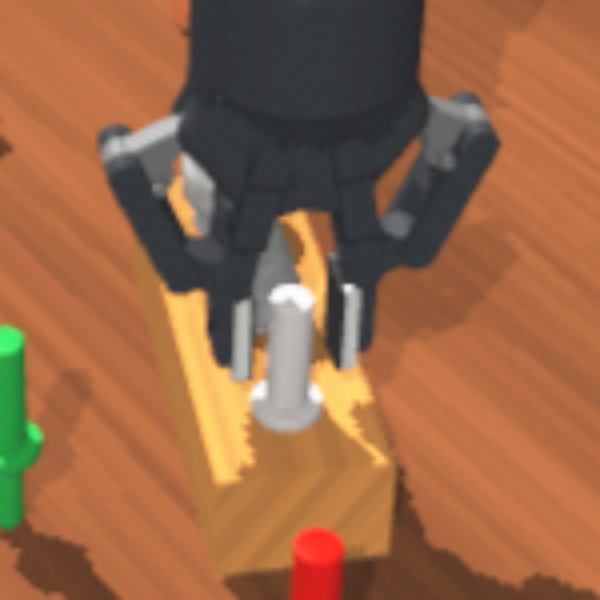

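arm_command --pt "0 0 0 0 0 0 1" --pt "0 0 0 0 0 0 1" --pt "0 0 0 0 0 0 1" --pt "0 0 0 0 0 0 1" --squeeze 60

```text
clock: 10.5
position: [0.5214, 0.269, 0.0651]
ee_rot: [-3.142, 0.0, 1.146]
wrist_force: [1.5, -0.3, 0.5]
width: 0.0142
```

arm_command --pt "0 0 -1 0 0 0 1" --pt "0 0 -2 0 0 0 1" --pt "0 0 -2.5 0 0 0 1" --pt "0 0 -3 0 0 0 1" --pt "0 0 -3 0 0 0 1" --pt "0 0 0 0 0 0 1" --pt "0 0 0 0 0 0 1" --pt "0 0 0 0 0 0 1"

```text
clock: 11.3
position: [0.5203, 0.2684, 0.1787]
ee_rot: [-3.14, 0.003, 1.146]
wrist_force: [0.1, 0.3, -1.0]
width: 0.0139
```

```bash
python3 -c "
from arc import *
s=ctrl.snapshot('scene')['pixels'];cv2.imwrite('pics/s7.png',cv2.resize(s[150:350,270:420],(600,800))[:600])
t=ctrl.snapshot('top')['pixels'];cv2.imwrite('pics/t7.png',cv2.resize(t[120:270,150:350],(800,600)))
planto([.5075,-.0995,.18],93,10)"
```

```text
now 11.4 [0.5203 0.2683 0.1783] [-3.1392  0.0033  1.1458] [-0.6461  0.5185 -1.0804] 0.014061388201378023
[-3.4, 1.4, -0.01, -0.02, 0.03, -0.46]
[-3.47, 1.23, -0.02, -0.0, 0.0, -0.45]
[-3.52, 1.07, -0.01, -0.0, 0.0, -0.46]
[-3.57, 0.9, -0.02, -0.0, 0.0, -0.45]
[-3.61, 0.73, -0.02, -0.0, 0.0, -0.46]
[-3.64, 0.56, -0.02, -0.0, -0.0, -0.46]
[-3.66, 0.38, -0.01, -0.0, -0.0, -0.45]
[-3.67, 0.2, -0.02, -0.0, -0.0, -0.46]
[-3.68, 0.03, -0.02, -0.0, -0.0, -0.45]
[-3.68, -0.14, -0.01, -0.0, -0.0, -0.46]
end [ 0.5075 -0.0995  0.18  ] [-3.1412 -0.0001  1.6233]
```

View pics/s7.png

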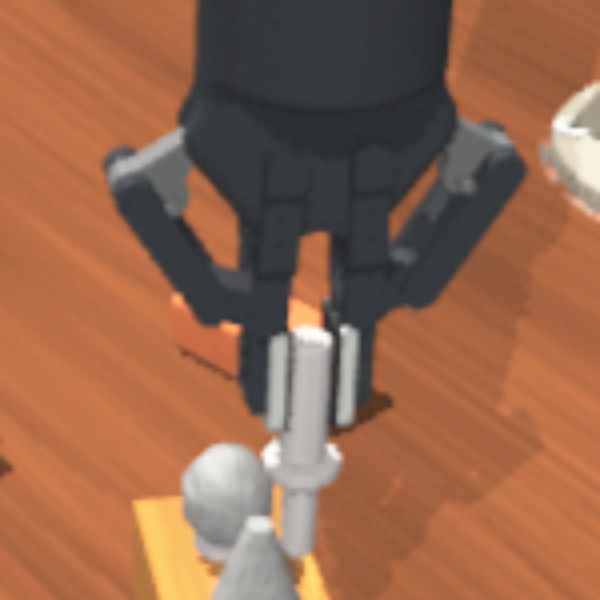

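arm_command --pt "-3.4 1.4 -0.01 -0.02 0.03 -0.46 1" --pt "-3.47 1.23 -0.02 0 0 -0.45 1" --pt "-3.52 1.07 -0.01 0 0 -0.46 1" --pt "-3.57 0.9 -0.02 0 0 -0.45 1" --pt "-3.61 0.73 -0.02 0 0 -0.46 1" --pt "-3.64 0.56 -0.02 0 0 -0.46 1" --pt "-3.66 0.38 -0.01 0 0 -0.45 1"

```text
clock: 12.1
position: [0.5113, 0.0099, 0.1797]
ee_rot: [3.141, -0.002, 1.482]
wrist_force: [1.4, 0.2, -1.2]
width: 0.0144
```

arm_command --pt "-3.67 0.2 -0.02 0 0 -0.46 1" --pt "-3.68 0.03 -0.02 0 0 -0.45 1" --pt "-3.68 -0.14 -0.01 0 0 -0.46 1" --pt "0 0 0 0 0 0 1" --pt "0 0 0 0 0 0 1" --pt "0 0 0 0 0 0 1" --pt "0 0 0 0 0 0 1" --pt "0 0 0 0 0 0 1"

```text
clock: 12.9
position: [0.5085, -0.0973, 0.181]
ee_rot: [3.139, -0.002, 1.626]
wrist_force: [-0.0, 0.5, -1.5]
width: 0.014
```

```bash
python3 -c "
from arc import *
planto([.5075,-.0995,.13],93,4)
s=ctrl.snapshot('scene')['pixels'];cv2.imwrite('pics/s8.png',cv2.resize(s[90:250,150:290],(700,800))[:600] if 0 else cv2.resize(s[110:230,160:280],(600,600),interpolation=cv2.INTER_CUBIC))
t=ctrl.snapshot('top')['pixels'];cv2.imwrite('pics/t8.png',cv2.resize(t[130:250,380:500],(600,600),interpolation=cv2.INTER_CUBIC))
"
```

```text
now 12.9 [ 0.5085 -0.0973  0.181 ] [ 3.139  -0.002   1.6259] [-0.0092  0.4549 -1.5159] 0.013952691403181464
[-0.06, -0.03, 1.27, 0.02, -0.02, 0.01]
[-0.05, -0.03, 1.28, 0.0, 0.0, 0.0]
[-0.06, -0.03, 1.27, 0.0, 0.0, 0.01]
[-0.05, -0.03, 1.28, 0.0, 0.0, 0.01]
end [ 0.5075 -0.0995  0.13  ] [3.1411 0.0001 1.6228]
```

View pics/s8.png

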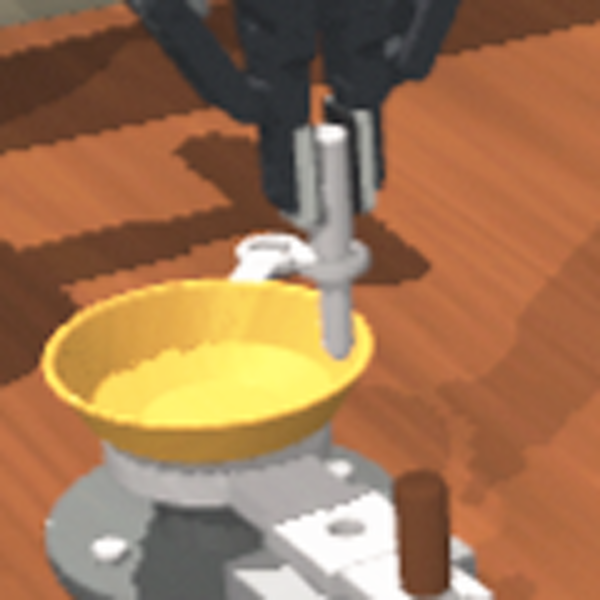

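View pics/t8.png

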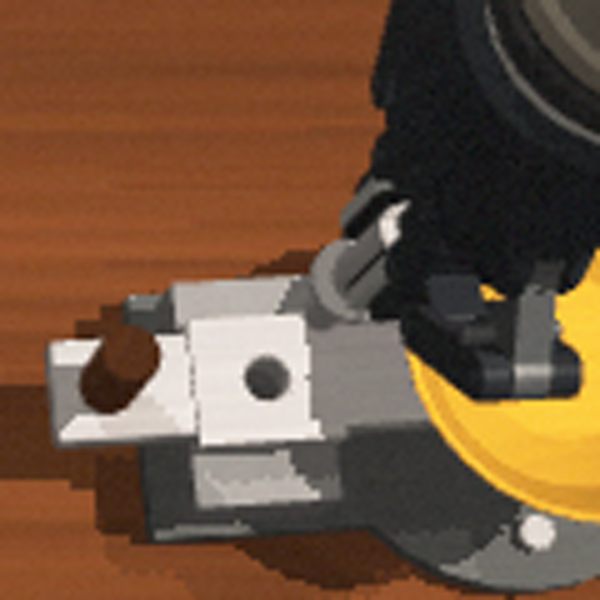

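```bash
python3 -c "
from h import *
from bench import ctrl
o=ctrl.get_obs();p=o['position'];print(p)
s8=lambda u,v:cr(u,v,160,110,5);t8=lambda u,v:cr(u,v,380,130,5)
def inv(q,x,y):return ((q-[x,y]+.5)*5-.5)
for nm,dz in (('top',.031),('collarmid',-.0175),('tip',-.056)):
  X=p+[0,0,dz];print(nm,'scene',inv(proj('scene',X),160,110),'top',inv(proj('top',X),380,130))
print('top tri',tri(t8(397,222),s8(331,133)),'collar',tri(t8(336,283),s8(335,262)))
print(atz('scene',s8(338,357),p[2]-.056))
"
```

```text
[ 0.5085 -0.0979  0.181 ]
top scene [321.7173 132.0257] top [413.4502 221.0306]
collarmid scene [331.3018 259.8861] top [359.9244 275.258 ]
tip scene [338.5679 356.8188] top [322.51   313.1629]
top tri (array([ 0.5076, -0.0928,  0.2133]), np.float64(0.00036959266981192014)) collar (array([ 0.5079, -0.092 ,  0.1639]), np.float64(0.004198500219181877))
[ 0.5088 -0.0978  0.125 ]
```

The pin in the scene crop has its top at (331,133), where a vertical pin would put it at (322,132); the tip agrees. So it leans about 3° about the jaw axis, top toward +y. I'll tilt the tool to compensate, go lower and measure again.

arm_command --pt "-0.12 -0.03 1.3 0 0.25 0 1" --pt "-0.12 -0.03 1.3 0 0.25 0 1" --pt "-0.12 -0.03 1.3 0 0 0 1" --pt "-0.1 0 1.0 0 0 0 1" --pt "0 0 0 0 0 0 1" --pt "0 0 0 0 0 0 1" --pt "0 0 0 0 0 0 1" --pt "0 0 0 0 0 0 1"

```text
clock: 13.8
position: [0.5085, -0.1016, 0.1326]
ee_rot: [3.137, -0.054, 1.624]
wrist_force: [-0.0, 0.7, -0.7]
width: 0.0147
```

```bash
python3 -c "
from arc import *
o=ctrl.get_obs();print(o['position'],o['ee_rot'],o['wrist_force'])
s=ctrl.snapshot('scene')['pixels'];cv2.imwrite('pics/s9.png',cv2.resize(s[125:225,180:260],(640,800),interpolation=cv2.INTER_CUBIC)[:600])
t=ctrl.snapshot('top')['pixels'];cv2.imwrite('pics/t9.png',cv2.resize(t[165:225,405:485],(800,600),interpolation=cv2.INTER_CUBIC))
"
```

```text
[ 0.5085 -0.1016  0.1326] [ 3.1374 -0.0535  1.624 ] [-0.0067  0.6855 -0.7153]
```

View pics/s9.png

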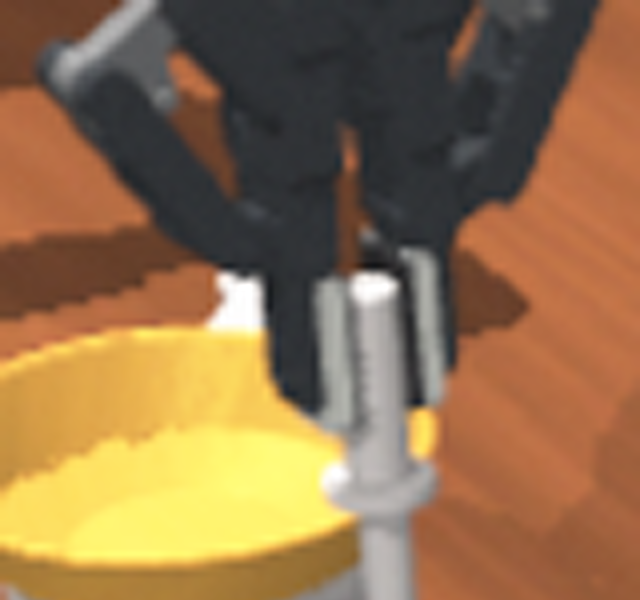

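View pics/t9.png

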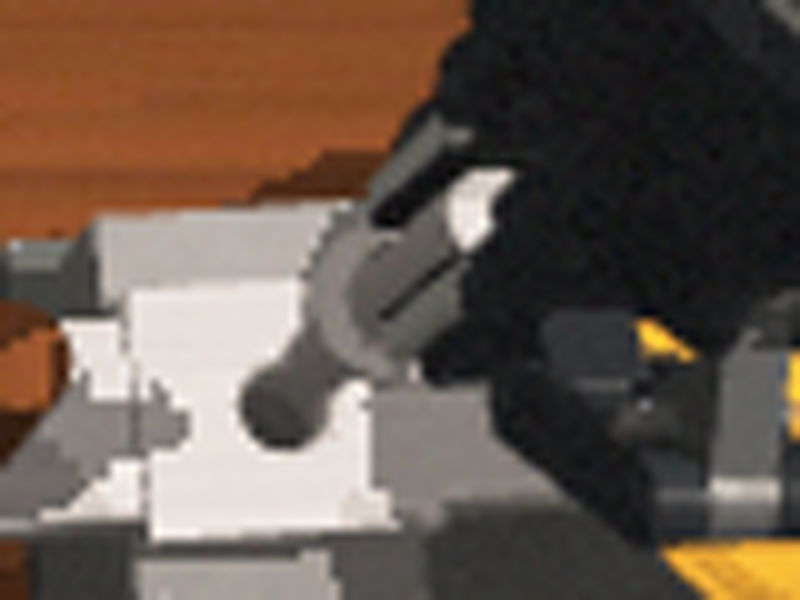

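```bash
python3 -c "
from arc import *
s=ctrl.snapshot('scene')['pixels'];cv2.imwrite('pics/s10.png',cv2.resize(s[155:230,190:265],(600,600),interpolation=cv2.INTER_CUBIC))
"
```

```text
(no output)
```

View pics/s10.png

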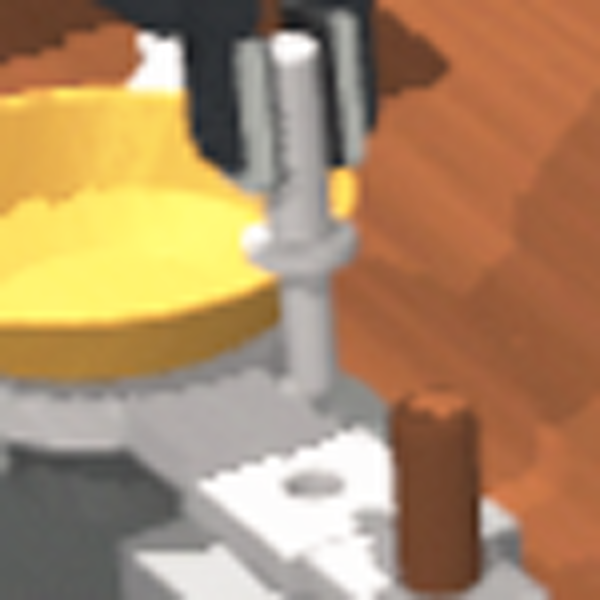

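```bash
cat > fit.py <<'E'
from h import *
from bench import ctrl
from scipy.optimize import least_squares
def fit(pts,x0,y0,k):
    o=ctrl.get_obs();p=o['position'];R=Rn.from_euler('xyz',o['ee_rot']).as_matrix()
    # fixed tool-frame: pin along -z tool, tilt a about tool y, offset dx along tool x, slip s ; origin .0200 beyond TCP
    def model(v):
        a,dx,s=v; d=Rn.from_rotvec([0,a,0]).apply([0,0,-1]) # up axis in tool
        g=np.array([dx,0,-.0187]); org=g-d*(.0387+s)
        f=lambda h:p+R@(org+d*h)
        return f
    H=dict(top=.051,collar=.0025,tip=-.036)
    def res(v):
        f=model(v);return np.concatenate([proj('scene',f(H[n]))-cr(*uv,x0,y0,k) for n,uv in pts.items()])
    r=least_squares(res,[0,0,0]);f=model(r.x)
    print("tilt,dx,slip",r.x,"res px",r.fun);up=f(1)-f(0)
    print("tcp",p,"org",f(0),"tip",f(-.036),"up",up);return f
E
python3 -c "
from fit import *
fit(dict(top=(295,45),collar=(301,245),tip=(313,397)),190,155,8)
print('hole scene at .052',atz('scene',cr(315,484,190,155,8),.052))"
```

```text
tilt,dx,slip [-0.0531  0.0037 -0.0009] res px [-0.5734  0.6029  0.423  -0.066   0.2487 -0.5951]
tcp [ 0.5081 -0.1017  0.1323] org [ 0.508  -0.099   0.1134] tip [ 0.5082 -0.0989  0.0774] up [-0.0034 -0.0007  1.    ]
hole scene at .052 [ 0.509  -0.1009  0.052 ]
```

```bash
python3 -c "
from fit import *
f=fit(dict(top=(295,45),collar=(301,245),tip=(313,397)),190,155,8)
t=cv2.imread('pics/t9.png')
def c(X):return ((proj('top',X)-[405,165]+.5)*10-.5)
th=np.linspace(0,2*np.pi,60)
def ring(h,r,col):
  pts=np.array([c(f(h)+r*np.array([np.cos(a),np.sin(a),0])) for a in th]).astype(int);cv2.polylines(t,[pts],True,col,1)
ring(.051,.008,(0,0,255));ring(.005,.013,(0,255,0));ring(0,.013,(0,255,0));ring(-.031,.006,(255,0,0));ring(-.036,.003,(255,0,0))
cv2.imwrite('pics/t9o.png',t)"
```

```text
tilt,dx,slip [-0.0531  0.0037 -0.0009] res px [-0.5734  0.6029  0.423  -0.066   0.2487 -0.5951]
tcp [ 0.5081 -0.1017  0.1323] org [ 0.508  -0.099   0.1134] tip [ 0.5082 -0.0989  0.0774] up [-0.0034 -0.0007  1.    ]
```

View pics/t9o.png

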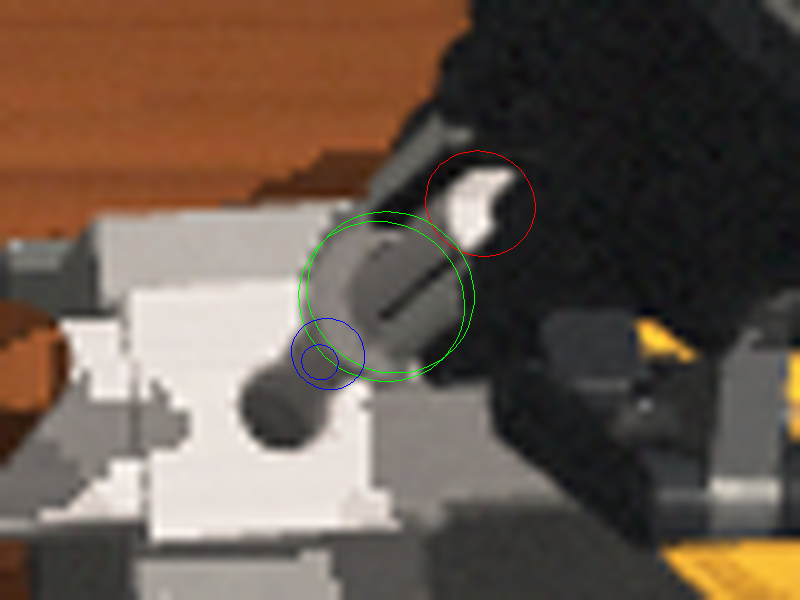

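The model, fitted on the scene view, overlays the top view to within about 1 mm. The pin is upright and centred over the hole within about 1 mm. Next: step down in stages, watching the force.

arm_command --pt "-0.09 0.03 0.8 0 0 0 1" --pt "-0.06 0 0.8 0 0 0 1" --pt "-0.04 0 0.6 0 0 0 1" --pt "0 0 0 0 0 0 1" --pt "0 0 0 0 0 0 1" --pt "0 0 0 0 0 0 1"

```text
clock: 14.55
position: [0.5084, -0.1024, 0.1099]
ee_rot: [3.139, -0.054, 1.624]
wrist_force: [-0.3, 0.0, -1.2]
width: 0.0142
```

```bash
python3 -c "
from arc import *
o=ctrl.get_obs();print(o['position'],o['ee_rot'],o['wrist_force'])
s=ctrl.snapshot('scene')['pixels'];a=cv2.resize(s[165:225,200:260],(400,400),interpolation=cv2.INTER_CUBIC)
t=ctrl.snapshot('top')['pixels'];b=cv2.resize(t[175:225,410:460],(400,400),interpolation=cv2.INTER_CUBIC)
cv2.imwrite('pics/st11.png',np.hstack([a,b]))
"
```

```text
[ 0.5084 -0.1024  0.1099] [ 3.1385 -0.0539  1.6235] [-0.3275  0.0154 -1.1703]
```

View pics/st11.png

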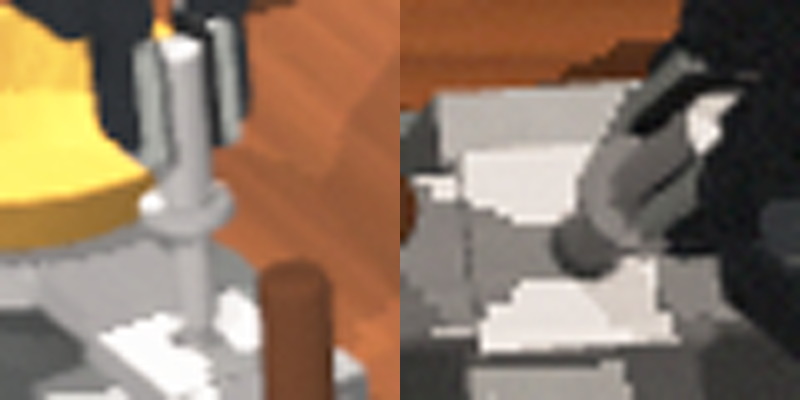

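arm_command --pt "-0.02 0 0.3 0 0 0 1" --pt "-0.02 0 0.3 0 0 0 1" --pt "-0.02 0 0.3 0 0 0 1" --pt "-0.02 0 0.3 0 0 0 1" --pt "0 0 0 0 0 0 1" --pt "0 0 0 0 0 0 1"

```text
clock: 15.25
position: [0.5082, -0.1026, 0.0976]
ee_rot: [3.139, -0.054, 1.623]
wrist_force: [0.2, -0.6, -0.2]
width: 0.014
```

```bash
python3 -c "
from arc import *
o=ctrl.get_obs();print(o['position'],o['ee_rot'],o['wrist_force'])
s=ctrl.snapshot('scene')['pixels'];a=cv2.resize(s[165:225,200:260],(400,400),interpolation=cv2.INTER_CUBIC)
t=ctrl.snapshot('top')['pixels'];b=cv2.resize(t[175:225,410:460],(400,400),interpolation=cv2.INTER_CUBIC)
cv2.imwrite('pics/st12.png',np.hstack([a,b]))
"
```

```text
[ 0.5082 -0.1026  0.0976] [ 3.1393 -0.0541  1.6234] [ 0.204  -0.5959 -0.2319]
```

View pics/st12.png

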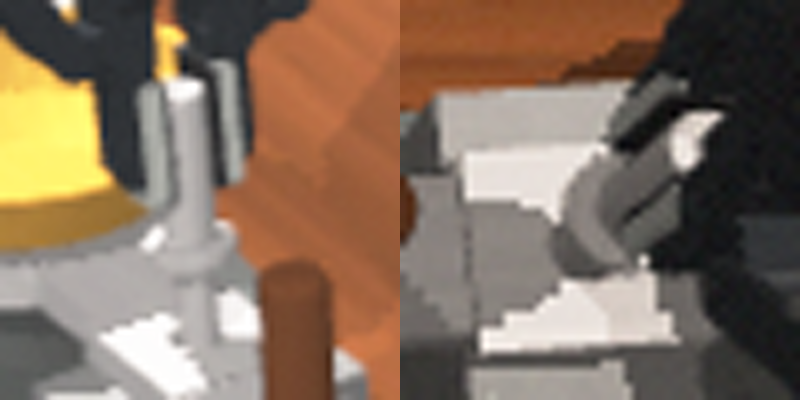

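No force with the tip at about 43 mm, so it is inside the arm's hole. Continuing.

arm_command --pt "-0.02 0 0.3 0 0 0 1" --pt "-0.02 0 0.3 0 0 0 1" --pt "-0.02 0 0.3 0 0 0 1" --pt "-0.01 0 0.3 0 0 0 1" --pt "0 0 0 0 0 0 1" --pt "0 0 0 0 0 0 1"

```text
clock: 15.95
position: [0.5082, -0.1026, 0.0856]
ee_rot: [3.139, -0.054, 1.623]
wrist_force: [-0.7, -0.1, 0.0]
width: 0.0146
```

arm_command --pt "-0.02 0 0.3 0 0 0 1" --pt "-0.02 0 0.3 0 0 0 1" --pt "-0.02 0 0.3 0 0 0 1" --pt "-0.01 0 0.3 0 0 0 1" --pt "0 0 0 0 0 0 1" --pt "0 0 0 0 0 0 1"

```text
clock: 16.55
position: [0.5083, -0.1027, 0.0736]
ee_rot: [3.139, -0.054, 1.623]
wrist_force: [0.7, 1.0, -1.0]
width: 0.014
```

arm_command --pt "0 0 0.15 0 0 0 1" --pt "0 0 0.1 0 0 0 1" --pt "0 0 0 0 0 0 1" --pt "0 0 0 0 0 0 1"

```text
clock: 16.95
position: [0.5087, -0.1026, 0.0723]
ee_rot: [3.138, -0.053, 1.624]
wrist_force: [-2.0, -0.2, 5.6]
width: 0.0142
```

```bash
python3 -c "
from arc import *
o=ctrl.get_obs();print(o['position'],o['ee_rot'],o['wrist_force'])
s=ctrl.snapshot('scene')['pixels'];a=cv2.resize(s[165:225,200:260],(400,400),interpolation=cv2.INTER_CUBIC)
t=ctrl.snapshot('top')['pixels'];b=cv2.resize(t[175:225,410:460],(400,400),interpolation=cv2.INTER_CUBIC)
cv2.imwrite('pics/st13.png',np.hstack([a,b]))
"
```

```text
[ 0.5087 -0.1026  0.0723] [ 3.1381 -0.0533  1.6235] [-2.013  -0.1992  5.5792]
```

View pics/st13.png

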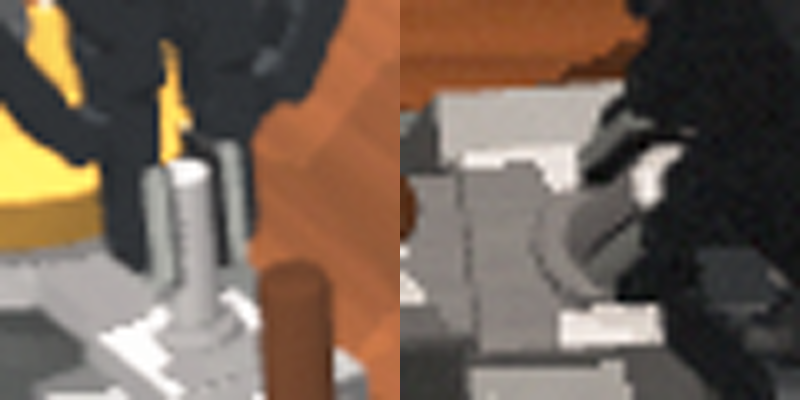

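A 5.6 N upward force at TCP 72.3 mm puts the collar at about 52 mm, so it's seated. Now I'll open and back away.

arm_command --pt "0 0 0 0 0 0 3" --pt "0 0 0 0 0 0 5" --pt "0 0 0 0 0 0 5" --pt "0 0 0 0 0 0 5" --pt "0 0 0 0 0 0 5"

```text
clock: 17.55
position: [0.5082, -0.1026, 0.0711]
ee_rot: [3.139, -0.054, 1.623]
wrist_force: [-0.6, 0.6, 0.2]
width: 0.05
```

arm_command --pt "0 0 -2 0 0 0 5" --pt "0 0 -3 0 0 0 5" --pt "0 0 -4 0 0 0 5" --pt "0 0 -4 0 0 0 5" --pt "-2 -4 0 0 0 0 5" --pt "-2 -4 0 0 0 0 5" --pt "-2 -4 0 0 0 0 5" --pt "-2 -4 0 0 0 0 5"

```text
clock: 18.35
position: [0.3512, -0.1984, 0.1963]
ee_rot: [3.139, -0.053, 1.624]
wrist_force: [0.4, -1.1, 1.1]
width: 0.0496
```

arm_command --pt "0 -3 0 0 0 0 5" --pt "0 -2 0 0 0 0 5" --pt "0 0 0 0 0 0 5" --pt "0 0 0 0 0 0 5" --pt "0 0 0 0 0 0 5" --pt "0 0 0 0 0 0 5"

```text
clock: 18.95
position: [0.3041, -0.2, 0.1962]
ee_rot: [3.138, -0.054, 1.626]
wrist_force: [0.1, -0.2, -1.2]
width: 0.05
```

```bash
python3 -c "
from arc import *
o=ctrl.get_obs();print(o['clock'],o['position'],o['wrist_force'])
s=ctrl.snapshot('scene')['pixels'];t=ctrl.snapshot('top')['pixels']
a=cv2.resize(s[165:225,195:255],(400,400),interpolation=cv2.INTER_CUBIC);b=cv2.resize(t[175:225,400:450],(400,400),interpolation=cv2.INTER_CUBIC)
cv2.imwrite('pics/st14.png',np.hstack([a,b]));cv2.imwrite('pics/s14.png',s);cv2.imwrite('pics/t14.png',t)
"
```

```text
18.95 [ 0.3041 -0.2     0.1962] [ 0.0663 -0.2198 -1.1896]
```

View pics/st14.png

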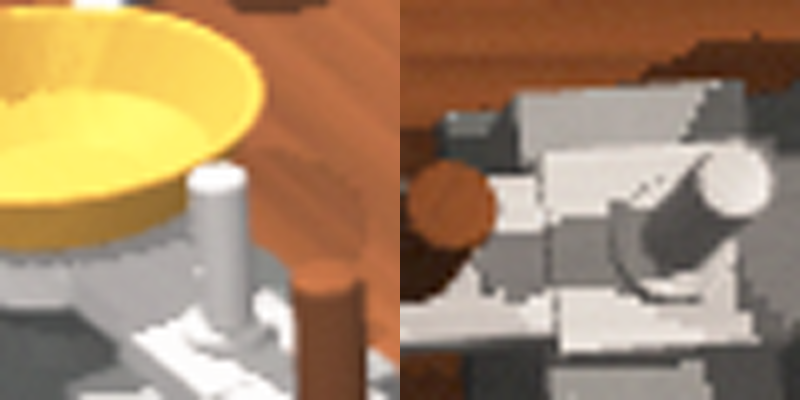

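View pics/s14.png

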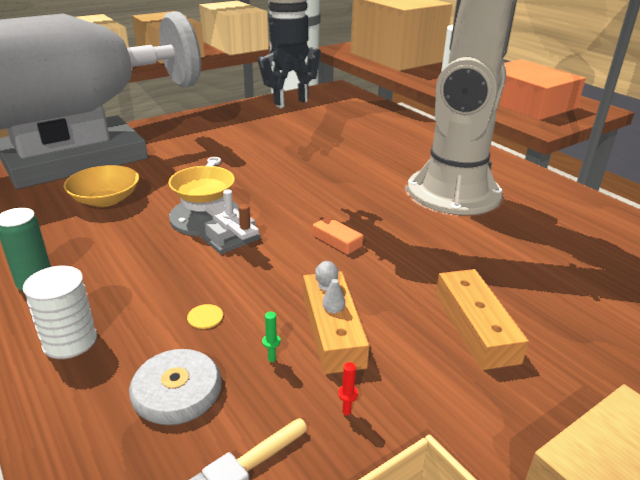

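Check the stalk top by triangulation: scene crop (219,178), top crop (735,178).

```bash
python3 -c "
from h import *
print(tri(cr(335,180,400,175,8),cr(218,178,195,165,400/60)))
print('collar',atz('top',cr(277,246,400,175,8),.0545))
from bench import ctrl
ctrl.close_job()"
```

```text
(array([ 0.5081, -0.1006,  0.1022]), np.float64(0.0016226297794567576))
collar [ 0.5066 -0.101   0.0545]
the job is handed in; nothing more can be done
```

The lock pin is in place through the arm and the lug, with its collar resting on the arm. I handed the job in at about 19 s of the 62 s allowed; the hand-in gives no verdict.

- **Arm:** I gripped the handle and swung the arm about 19° counter-clockwise. Its hole then measured 0.7 mm from the lug hole in the top view, about 0.4° short of exact.
- **Pin:** I took the grey pin from the rightmost block. It leaned about 3° in the grip, so I tilted the tool to compensate. It went down through both holes with almost no force, and a 5.6 N contact force showed when the collar seated.
- **Checks after letting go:**
  - The stalk top measured (0.508, -0.101, 0.102) m, against 0.103 m expected for a seated collar.
  - The collar measured (0.507, -0.101) m. Top and collar agree to about 2 mm, so the pin stands upright, within 2 mm of the hole's axis.
  - Both bobs still stand in the block, and the gripper is well clear of everything.
- **Disagreement:** The two cameras differed by 1–2 mm on the same points, within the stated calibration. While the pin was held above the hole, they also disagreed by up to about 2.5 mm on the stalk top, which the fingers partly hid, so I split the difference.

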